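# Click the stroke gauge into its second notch

## Robot

A 7-joint arm with a two-finger parallel gripper is mounted at the origin on the work surface. World frame = base frame: x ahead of the robot, y to its left, z up, the work surface at z = 0. Lengths are in m, angles in rad, forces in N, time in s.
With the tool pointing down it reaches from about 0.4 to 0.875 m from the base axis. Payload 19.3 kg.
Tool frame: the origin (TCP) lies at the very end of the fingers, on their centre line; the grasp point (between the pads) lies 19 mm behind it; z points along the fingers, y is the line along which they close (so a half turn about z gives the same grasp; the last joint's range is limited). The gripper opens to 85 mm and grips with 20 to 120 N. Pads are 22 mm wide; open, the fingers measure 114 mm over their backs; the gripper's body (76 mm by 85 mm) begins 54 mm behind the grasp point. The pads swing forward as they close: fully open they stand 13 mm farther back than shut.
Start: joints at [1.234, 0.521, -0.036, 1.599, 0.021, 1.021, -0.113], TCP at [0.165, -0.603, 0.191] pointing down, gripper open.
Joint ranges: [-2.91, 2.91], [-0.3, 2.13], [-1.5, 1.42], [0.17, 2.43], [-1.26, 4.41], [0.16, 1.93], [-2.52, 2.52]. Speed limits (rad/s): [1.89, 1.89, 2.39, 2.39, 3.01, 3.01, 3.01].

## Interface

Orientations are given as a unit quaternion [w, x, y, z].
In Python, from station import telemetry, optics, ctrl, models gives the robot as it stands.
- The arm moves only by the tool drive_tool, never from a script. Its argument "deltas" is a list of rows, each an object with "hand": the closure, from -1 (fully open) to 1 (shut); "linear": the shift along the tool's x, y, z in units of 30 mm (1.0 is 30 mm), a list of three; "twist": the turn about the tool's z in units of 5 degrees (1.0 is 5 degrees). A call has 1 to 12 rows; each row shifts and turns the commanded pose from where the row before left it, along the tool's axes as they then stand; what a row does not reach is not made up. A row lasts 1/10 s, in which the tool goes at most 50 mm and 8.59 degrees, less where a joint would pass 70% of its speed; a pose out of reach is approached as far as the arm can. A call is refused whole if a number of a shift passes 1 or a number of a turn 1, either way. A call with a gripper value outside its range is refused whole. The fingers move at their own pace and stop on an object; "squeeze" is the grip in N (left out, the last holds). Time passes only in rows, so rows that do not move let the fingers close. It gives the time, the measured TCP pose, the force, the opening and the grip force at its end, in the units of the state.
- telemetry.observe(): the state, without advancing time (a new reading comes with each control period).
- optics.camera(name): name is "scene" or "top"; returns a dict with "img" (400x640x3 uint8, red, green, blue), "fx", "fy", "cx", "cy" (pixels), "view" (4x4, takes a point from world to camera coordinates). Camera axes: x right, y up, looking along -z (the intrinsics and any distortion apply to the point x, -y, -z); pixel columns grow to the right and rows downward; lengths in m; the calibration is good to about 2 mm. A picture is of the moment at which its call begins. There is no depth.
- ctrl.close_job(): hands the job in; it is judged then, once.
Trained networks look in a picture, given as the dict that the camera call returned (one of the last four; its "shot" number tells which), for a name from the list of things; names that differ only in an ending like _2 or _b are one class to them, and where a whole thing is asked for, a point or a joint stands for the part that bears it (a point fixed in the world has none). Each returns a list of dicts, best first, with "conf" (0 to 1); they miss things now and then, are a little off and sometimes report something else, mostly with a low value. They report only what shows in the picture. A call takes as long as a camera call.
- models.spot_in(picture, thing): "centre" ([x, y, z] in m, in world coordinates, good to about 4 mm: the middle of the surface that is visible of it).
- models.cut_out(picture, thing): "mask" (400x640 bool, what is visible of it).
The state is a dict: "clock": time; "joints": joint angles; "qd": joint speeds; "tau": joint torques, N m; "position": TCP position; "orientation": TCP orientation; "contact_force": force on the tool from outside, world axes, zero at the start; "moment": the same for the moment, N m; "opening": finger opening in m; "finger_force": force on a finger pad.
Only numpy, scipy, OpenCV 4.12 (cv2) and the standard library are available. Lean on these libraries where they do the work, as an engineer would, in place of code of your own. Each camera call takes 0.05 s, during which the arm holds its last target. There are 200 camera calls.

## Task

On the coil stroke gauge, push the black sliding cursor along its rail towards the copper coils with a fingertip, on through the first click notch, until it drops into the second one and sits there on its own; do not run on past the second notch. Push gently and do not grip or lift anything, leave the cassette, jar and hex driver where they are, and finish with the hand clear.

Things in the scene. Friction and masses are not known exactly. Their poses are not given: they have to be found in the camera images.
- gauge: fixed gauge: aluminium plate 110 (x) x 340 (y) x 12 mm; origin: centre of its underside on the cart top, z up. A steel rail 24 mm wide, top 26 mm above the cart top, runs along y at x = 0; ridges across it (tops at 29 mm) form two click notches. At the +y end stands a copper coil pair, before it a steel end block 36 mm high at y = 80 mm
- cursor (a joint): cursor travel along the rail (m), growing along gauge +y, towards the coils: first notch 0.075, second 0.125, end stop 0.148. Slides with about 0.5 N on the flat, staying where left; climbing into or out of a notch takes 4 to 10 N. Ridge tops lie 7 mm before and after each notch centre; within 4 mm of the centre a spring ball draws the cursor to the centre and keeps it
- push_face (a point): centre of the cursor's flat pushing face, which looks along gauge -y, away from the coils; 56 mm wide, 28 to 79 mm above the cart top, this point at 55 mm. The cursor is a black plastic block 56 x 40 mm, 50 mm high, captive on the rail, with an upright tab over this face
- pin_first (a point): top of the steel index pin (8 mm thick, 32 mm above the cart top) beside the rail at the first notch. When the cursor is in a notch, the steel pointer on its gauge +x side stands over that notch's pin (same gauge y). The pointer is 20 mm ahead of the pushing face
- pin_second (a point): top of the like index pin at the second notch, the one nearer the coils, 50 mm farther along
- coils (a point): mid-way between the tops of the two copper coils at the gauge's end, 54 mm above the cart top
- cassette: bystander: loose stainless autoclave cassette, 85 x 150 (its y) x 30 mm; origin at the centre of its underside
- jar: bystander: loose frosted tip jar, 58 mm across, 75 mm high; origin at the centre of its underside
- driver: bystander: loose steel ball-end hex driver lying along its x, 172 mm long, handle 16 mm thick; origin under the middle of its length, on the cart top

How it is judged:
On the way:
1. the cursor has been pushed on through the first notch (value of joint cursor above 0.088 m), for 0.1 s.
At the end, for the whole second after the job is handed in: the cursor rests in the second notch by itself (joint 0.125 within 2.5 mm), untouched and still (value of joint cursor between 0.1225 and 0.1275 m and velocity of joint cursor between -0.004 and 0.004 m/s).
It fails at once if the cursor ran on past the second notch (value of joint cursor above 0.135 m).
It fails at once if the cursor was gripped or shoved with more than 30 N (contact force between the fingers and cursor above 30 N).
It fails at once if the cassette was moved or lifted (over 12 mm) (distance of cassette from where it was at the start of the episode above 0.012 m).
It fails at once if the jar was moved or lifted (over 12 mm) (distance of jar from where it was at the start of the episode above 0.012 m).
It fails at once if the hex driver was moved or lifted (over 12 mm) (distance of driver from where it was at the start of the episode above 0.012 m).
It also fails if it takes over 42 s, if anything falls off the work surface, if the arm or the gripper's body presses on something with over 40 N, if the wrist force passes 120 N, or if a joint passes its speed limit or range.

## Working session

There is one attempt and no reset: what is moved stays moved. The work goes in short steps, Python scripts to look and compute and a tool call to move; the robot and the scene stay as the last step left them, time stands still between calls to the robot, and variables do not carry over. Pictures are saved under pics/ and viewed, at most 10 in all, crops included, and the job is handed in when it is done.

Besides the shell and the picture viewer there is one more tool, called in YAML: its name, and indented under it one key for each argument. drive_tool: Moves the arm, as the interface text tells. Its arguments: {"type":"object","properties":{"deltas":{"type":"array"},"squeeze":{"type":"number"}},"required":["deltas"]}

```bash
mkdir -p pics
cat > h.py <<'E'
import numpy as np, cv2
from station import telemetry, optics, ctrl, models
def proj(p,c):
    q=c["view"]@np.append(p,1); return np.array([c["cx"]+c["fx"]*q[0]/-q[2], c["cy"]-c["fy"]*q[1]/-q[2]])
def ray(u,v,z,c):
    V=c["view"]; R=V[:3,:3]; o=-R.T@V[:3,3]
    d=R.T@np.array([(u-c["cx"])/c["fx"],-(v-c["cy"])/c["fy"],-1]); return o+d*(z-o[2])/d[2]
def save(c,n): cv2.imwrite(f"pics/{n}.png",c["img"][:,:,::-1])
E
python3 - <<'E'
from h import *
s=telemetry.observe(); print(s["clock"],s["position"],s["orientation"],s["opening"])
for n in ("top","scene"):
    c=optics.camera(n); save(c,n+"0"); print(n,[k for k in c if k not in("img","view")])
    for t in ["gauge","cursor","push_face","pin_first","pin_second","coils","cassette","jar","driver"]:
        for m in models.spot_in(c,t)[:2]: print(t,np.round(m["centre"],4),round(m["conf"],2),np.round(proj(m["centre"],c)))
E
```

```text
0.0 [ 0.16462814 -0.6025498   0.19083639] [-5.46387957e-04  9.91117831e-01  1.32985472e-01 -1.08022610e-04] 0.08548686019714871
top ['fx', 'fy', 'cx', 'cy', 'shot']
gauge [0.4882 0.0585 0.0097] 0.57 [321. 223.]
cursor [ 0.5057 -0.0078  0.0524] 0.84 [363. 208.]
push_face [ 0.504  -0.008   0.0531] 0.96 [363. 209.]
pin_first [0.494  0.0572 0.0087] 0.75 [322. 220.]
pin_second [0.489  0.0587 0.0085] 0.72 [321. 223.]
coils [0.4907 0.0571 0.0117] 0.6 [322. 222.]
cassette [0.3484 0.1217 0.0359] 0.68 [280. 315.]
jar [0.5828 0.1889 0.0747] 0.76 [232. 159.]
driver [ 0.6245 -0.0581  0.0096] 0.81 [390. 140.]
scene ['fx', 'fy', 'cx', 'cy', 'shot']
gauge [0.5056 0.0625 0.0091] 0.93 [336. 198.]
cursor [ 0.5222 -0.0091  0.0453] 0.64 [300. 183.]
push_face [ 0.5197 -0.0087  0.0476] 0.69 [300. 181.]
push_face [0.5085 0.0667 0.0126] 0.36 [338. 198.]
pin_first [0.5088 0.0633 0.0107] 0.98 [336. 199.]
pin_second [0.5082 0.0624 0.0127] 0.71 [336. 198.]
coils [0.5116 0.0621 0.009 ] 0.85 [335. 200.]
cassette [0.362  0.1308 0.0292] 0.63 [386. 153.]
jar [0.6065 0.1936 0.0659] 0.84 [394. 242.]
```

Run:
```python
import cv2
a=cv2.imread("pics/top0.png")[110:360,180:480]; cv2.imwrite("pics/topc.png",cv2.resize(a,None,fx=2.4,fy=2.4,interpolation=2))
a=cv2.imread("pics/scene0.png")[80:330,200:500]; cv2.imwrite("pics/scenec.png",cv2.resize(a,None,fx=2.4,fy=2.4,interpolation=2))
```

```text
(no output)
```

View pics/topc.png

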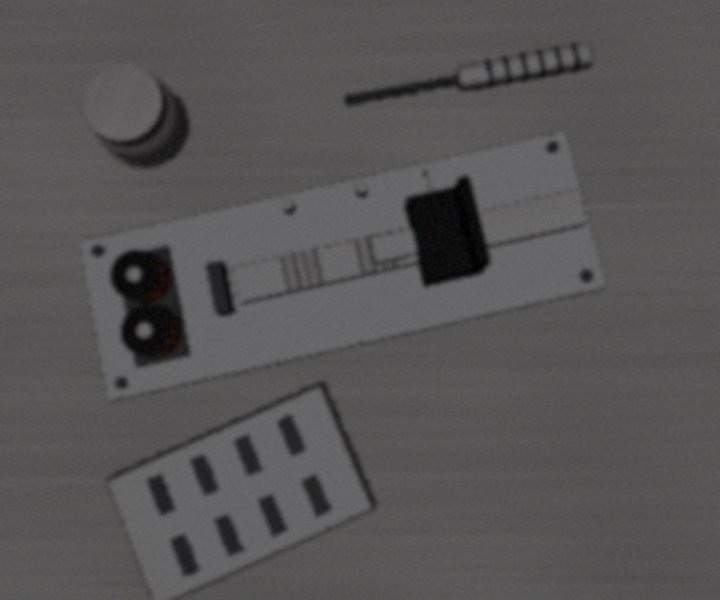

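View pics/scenec.png

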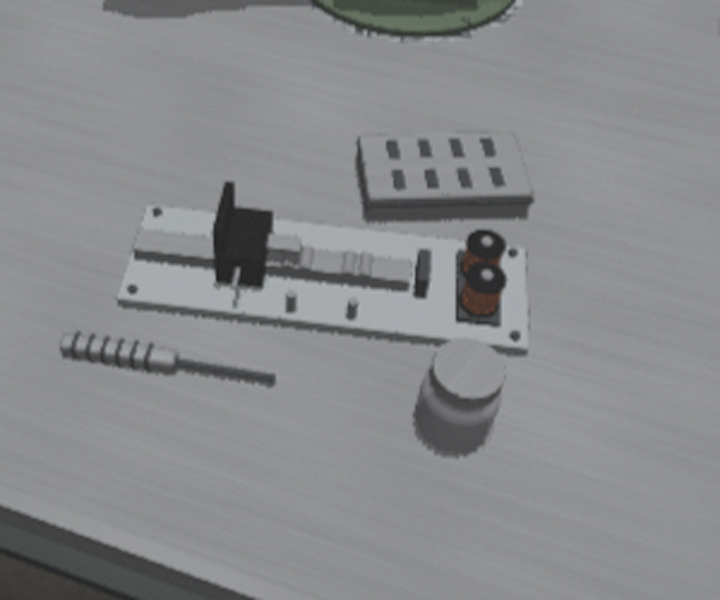

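The top view (crop = (pixel − (180,110))·2.4) shows the gauge running to the left (+y). The plate corners are at (565,133), (605,288), (108,398) and (82,242), the pins at (362,191) and (290,208), and the coil centres at (134,274) and (144,330). The scene view shows the same layout, but its spots differ by about 15 mm in x, so I'll fit the gauge pose in each camera.

```bash
cat > fit.py <<'E'
from h import *
from scipy.optimize import least_squares
off=dict(top=(180,110),scene=(200,80))
pts=dict(
 top=[((565,133),(.055,-.17,.012)),((605,288),(-.055,-.17,.012)),((108,398),(-.055,.17,.012)),((82,242),(.055,.17,.012)),((139,302),(0,None,.054))],
 scene=[((118,304),(.055,-.17,.012)),((144,206),(-.055,-.17,.012)),((528,250),(-.055,.17,.012)),((527,352),(.055,.17,.012))])
pins=dict(top=[(362,190),(290,207)],scene=[(291,294),(352,301)])
tab=dict(top=[(465,178),(488,270)],scene=[(229,183),(216,237)])
def fit(c,n):
    def pix(p): return np.array(p)/2.4+off[n]
    L=[(pix(a),b) for a,b in pts[n] if b[1] is not None]
    def W(q,b): 
        co,s=np.cos(q[2]),np.sin(q[2]); return np.array([q[0]+co*b[0]-s*b[1],q[1]+s*b[0]+co*b[1],b[2]])
    f=lambda q:np.concatenate([proj(W(q,b),c)-a for a,b in L])
    r=least_squares(f,[.5,.05,.2])
    q=r.x; co,s=np.cos(q[2]),np.sin(q[2])
    inv=lambda w:(co*(w[0]-q[0])+s*(w[1]-q[1]),-s*(w[0]-q[0])+co*(w[1]-q[1]))
    print(n,np.round(q,4),"res",np.round(r.fun,1))
    for p in pins[n]: w=ray(*pix(p),.032,c); print(" pin w",np.round(w,4),"gauge",np.round(inv(w),4))
    for p in tab[n]: w=ray(*pix(p),.079,c); print(" tabtop w",np.round(w,4),"gauge",np.round(inv(w),4))
    return q
if __name__=="__main__":
    for n in ("top","scene"):
        c=optics.camera(n); fit(c,n); print(c["fx"],c["fy"],c["cx"],c["cy"],np.round(c["view"],3).tolist(), [round(x) for x in proj(telemetry.observe()["position"],c)])
E
python3 fit.py
```

```text
top [0.4936 0.0574 0.1996] res [ 0.5 -0.7  1.1  0.4 -0.5  1.1 -1.2 -1. ]
 pin w [0.5402 0.0413 0.032 ] gauge [ 0.0424 -0.025 ]
 pin w [0.5298 0.0891 0.032 ] gauge [0.0418 0.0238]
 tabtop w [ 0.5378 -0.0231  0.079 ] gauge [ 0.0274 -0.0877]
 tabtop w [ 0.481 -0.035  0.079] gauge [-0.0307 -0.0881]
435.0983286550438 435.0983286550438 327.80435459168825 188.3393466599772 [[-0.017, -0.999, -0.033, 0.056], [0.984, -0.022, 0.177, -0.538], [-0.177, -0.03, 0.984, -0.624], [0.0, 0.0, 0.0, 1.0]] [959, 507]
scene [0.4997 0.0605 0.2071] res [-1.6 -0.7  0.4  0.2 -0.7 -0.2  1.8  0.2]
 pin w [0.5445 0.0439 0.032 ] gauge [ 0.0404 -0.0255]
 pin w [0.5341 0.0921 0.032 ] gauge [0.0402 0.0238]
 tabtop w [ 0.4885 -0.0307  0.079 ] gauge [-0.0298 -0.087 ]
 tabtop w [ 0.547  -0.0182  0.079 ] gauge [ 0.0301 -0.0868]
371.46269500134963 371.46269500134963 317.2918171091288 198.07237392732915 [[-0.336, 0.942, 0.018, 0.149], [-0.73, -0.272, 0.627, 0.381], [0.595, 0.198, 0.779, -1.075], [0.0, 0.0, 0.0, 1.0]] [133, -15]
```

View pics/scene0.png

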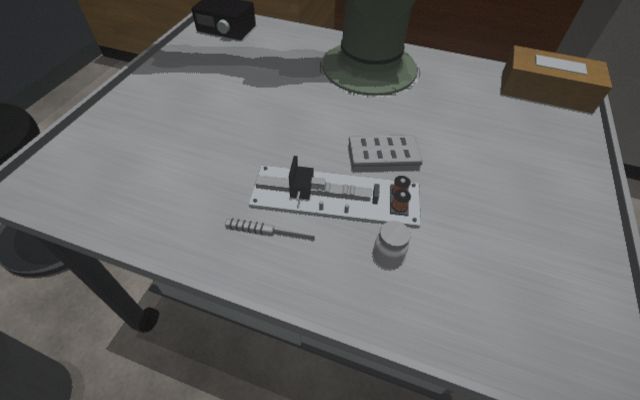

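Both fits agree within 6 mm: gauge at about (0.497, 0.059), yaw 0.203. The pins come out at gauge y ≈ ∓0.025, 50 mm apart as specified. The push face is at gauge y ≈ −0.087, so the joint is at about 0.033, and the face belongs at +0.005 in the second notch. I'll approach behind the face with the fingers shut, at (0.53, −0.10).

drive_tool:
  deltas:
    - {"hand": 1, "linear": [0.95, -0.77, 0], "twist": 0}
    - {"hand": 1, "linear": [0.95, -0.77, 0], "twist": 0}
    - {"hand": 1, "linear": [0.95, -0.77, 0], "twist": 0}
    - {"hand": 1, "linear": [0.95, -0.77, 0], "twist": 0}
    - {"hand": 1, "linear": [0.95, -0.77, 0], "twist": 0}
    - {"hand": 1, "linear": [0.95, -0.77, 0], "twist": 0}
    - {"hand": 1, "linear": [0.95, -0.77, 0], "twist": 0}
    - {"hand": 1, "linear": [0.95, -0.77, 0], "twist": 0}
    - {"hand": 1, "linear": [0.95, -0.77, 0], "twist": 0}
    - {"hand": 1, "linear": [0.95, -0.77, 0], "twist": 0}
    - {"hand": 1, "linear": [0.95, -0.77, 0], "twist": 0}
    - {"hand": 1, "linear": [0.95, -0.77, 0], "twist": 0}
  squeeze: 20

```text
clock: 2.3
position: [0.4223, -0.2441, 0.1916]
orientation: [0.0, 0.991, 0.133, 0.0]
contact_force: [0.2, -0.7, 0.2]
opening: 0.0004
finger_force: 0.0
```

drive_tool:
  deltas:
    - {"hand": 1, "linear": [0.95, -0.77, 0], "twist": -1}
    - {"hand": 1, "linear": [0, 0, 0], "twist": -1}
    - {"hand": 1, "linear": [0, 0, 0], "twist": -1}
    - {"hand": 1, "linear": [0, 0, 0], "twist": -1}
    - {"hand": 1, "linear": [0, 0, 0], "twist": -1}
    - {"hand": 1, "linear": [0, 0, 0], "twist": -1}
    - {"hand": 1, "linear": [0, 0, 0], "twist": -1}
    - {"hand": 1, "linear": [0, 0, 0], "twist": -1}
    - {"hand": 1, "linear": [0, 0, 0], "twist": -1}
    - {"hand": 1, "linear": [0, 0, 0], "twist": -1}
    - {"hand": 1, "linear": [0, 0, 0], "twist": -1}
    - {"hand": 1, "linear": [0, 0, 0], "twist": -1}

```text
clock: 3.5
position: [0.443, -0.2156, 0.1915]
orientation: [0.0, 0.791, 0.612, 0.0]
contact_force: [0.3, -0.3, 0.6]
opening: 0.0
finger_force: 0.0
```

drive_tool:
  deltas:
    - {"hand": 1, "linear": [0, 0, 0], "twist": -1}
    - {"hand": 1, "linear": [0, 0, 0], "twist": -1}
    - {"hand": 1, "linear": [0, 0, 0], "twist": -1}
    - {"hand": 1, "linear": [0, 0, 0], "twist": -1}
    - {"hand": 1, "linear": [0, 0, 0], "twist": -1}
    - {"hand": 1, "linear": [0, 0, 0], "twist": -0.3}
    - {"hand": 1, "linear": [0, 0, 0], "twist": 0}

```text
clock: 4.2
position: [0.443, -0.2156, 0.1914]
orientation: [0.0, 0.631, 0.776, 0.0]
contact_force: [-0.4, -0.7, 0.2]
opening: -0.0
finger_force: 0.0
```

```bash
cat > st.py <<'E'
from h import *
from scipy.spatial.transform import Rotation as Ro
def st(G=(.4965,.059,.203)):
    s=telemetry.observe(); p=s["position"]; co,sn=np.cos(G[2]),np.sin(G[2]); d=np.array(p[:2])-G[:2]
    o=s["orientation"]; R=Ro.from_quat([o[1],o[2],o[3],o[0]]).as_matrix()
    print("t",round(s["clock"],2),"tcp",np.round(p,4),"gauge xy",np.round([co*d[0]+sn*d[1],-sn*d[0]+co*d[1]],4),"toolx deg",np.round(np.degrees(np.arctan2(R[1,0],R[0,0])),2),"zz",round(R[2,2],4),"F",np.round(s["contact_force"],2),"open",round(s["opening"],4))
if __name__=="__main__": st()
E
python3 st.py
```

```text
t 4.2 tcp [ 0.443  -0.2156  0.1914] gauge xy [-0.1078 -0.2582] toolx deg 101.71 zz -1.0 F [-0.36 -0.68  0.2 ] open -0.0
```

drive_tool:
  deltas:
    - {"hand": 1, "linear": [0.85, 0.9, 0], "twist": 0}
    - {"hand": 1, "linear": [0.85, 0.9, 0], "twist": 0}
    - {"hand": 1, "linear": [0.85, 0.9, 0], "twist": 0}
    - {"hand": 1, "linear": [0.85, 0.9, 0], "twist": 0}
    - {"hand": 1, "linear": [0.6, 0, 0.3], "twist": 0}
    - {"hand": 1, "linear": [0, 0, 1], "twist": 0}
    - {"hand": 1, "linear": [0, 0, 1], "twist": 0}
    - {"hand": 1, "linear": [0, 0, 1], "twist": 0}
    - {"hand": 1, "linear": [0, 0, 1], "twist": 0}
    - {"hand": 1, "linear": [0, 0, 0.5], "twist": 0}
    - {"hand": 1, "linear": [0, 0, 0], "twist": 0}

```text
clock: 5.3
position: [0.523, -0.0758, 0.0456]
orientation: [-0.001, 0.631, 0.775, -0.001]
contact_force: [-0.4, -0.6, 0.2]
opening: -0.0003
finger_force: 0.0
```

Run:
```python
from st import *
st()
t=optics.camera("top"); s=optics.camera("scene")
for c in (t,s): print(np.round(proj(telemetry.observe()["position"],c)), [np.round(m["centre"],4) for m in models.spot_in(c,"push_face")[:1]])
f=lambda c,x,y:cv2.resize(c["img"][y:y+125,x:x+170,::-1],None,fx=4.6,fy=2.3*2,interpolation=2)
a=f(t,270,140); b=f(s,235,120)
cv2.imwrite("pics/p1.png",cv2.resize(a,(780,575))); cv2.imwrite("pics/p2.png",cv2.resize(b,(780,575)))
```

```text
t 5.3 tcp [ 0.523  -0.0758  0.0456] gauge xy [-0.0012 -0.1374] toolx deg 101.69 zz -1.0 F [-0.4  -0.64  0.24] open -0.0003
[407. 196.] [array([ 0.5057, -0.0086,  0.0514])]
[268. 174.] [array([ 0.5258, -0.009 ,  0.0496])]
```

View pics/p2.png

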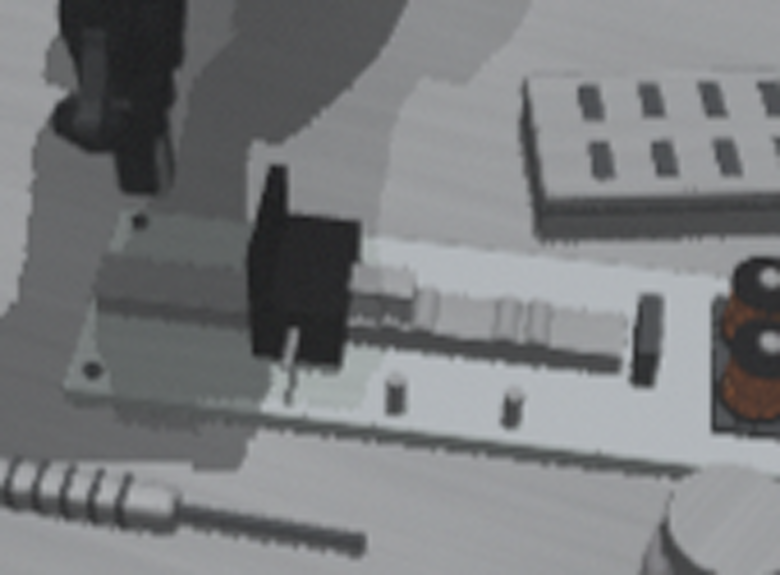

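The scene view shows the fingertip at crop (140,190), which is pixel (265,161), but the projected TCP is (268,174). That is a 13-pixel disagreement, so I'll check it against the top view.

View pics/p1.png

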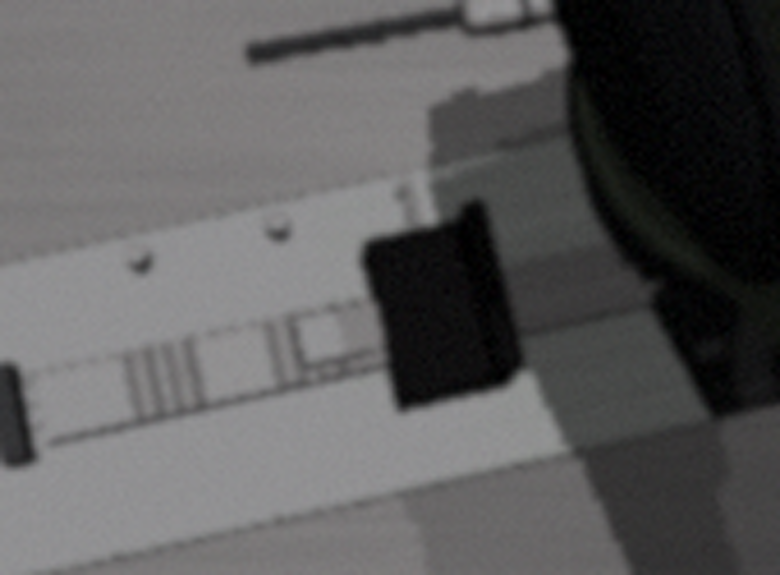

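Run:
```python
from st import *
t=optics.camera("top"); s=optics.camera("scene")
for z in (.0456,.06,.075): print(z,ray(265.5,161.5,z,s))
print("base",proj((0,0,0),s), "joints",telemetry.observe()["joints"])
T=np.clip(255*(t["img"][100:300,300:500,::-1]/255.)**.45,0,255).astype(np.uint8)
S=np.clip(255*(s["img"][60:200,210:370,::-1]/255.)**.5,0,255).astype(np.uint8)
T=cv2.resize(T,(400,400),interpolation=2);S=cv2.resize(S,(400,350),interpolation=2)
S=np.vstack([S,np.zeros((50,400,3),np.uint8)])
cv2.imwrite("pics/p3.png",np.hstack([T,S]))
```

```text
0.0456 [ 0.49340341 -0.09598248  0.0456    ]
0.06 [ 0.50582125 -0.08885547  0.06      ]
0.075 [ 0.5187565  -0.08143151  0.075     ]
base [368.67723517  66.56672109] joints [ 0.36440363  0.61104476 -0.45254592  1.94763948  0.4147363   0.67301945
 -0.14069543]
```

View pics/p3.png

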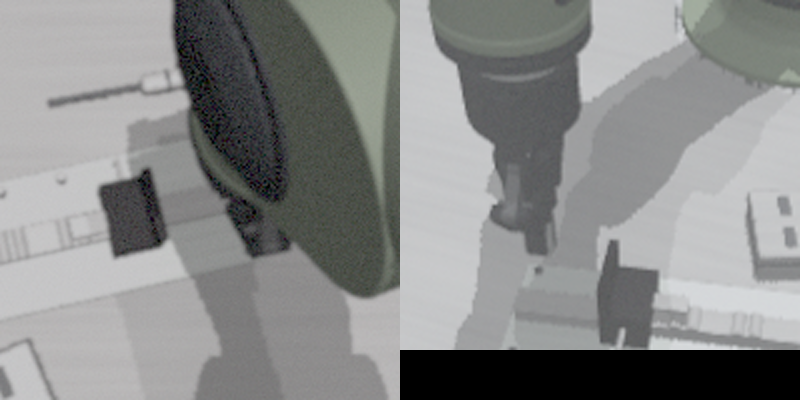

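Run:
```python
from st import *
t=optics.camera("top"); s=optics.camera("scene")
p=np.array(telemetry.observe()["position"])
for dz in (0,.03,.073,.12):
  for g in (0,-.05):
    q=p+[np.cos(.203)*g,np.sin(.203)*g,dz]; a=proj(q,t); b=proj(q,s)
    print(dz,g,"top panel",np.round((a-[300,100])*2),"scene panel",np.round((b-[210,60])*2.5+[400,0]))
```

```text
0 0 top panel [215. 191.] scene panel [545. 284.]
0 -0.05 top panel [231. 255.] scene panel [558. 240.]
0.03 0 top panel [221. 185.] scene panel [541. 258.]
0.03 -0.05 top panel [238. 251.] scene panel [555. 214.]
0.073 0 top panel [230. 174.] scene panel [536. 217.]
0.073 -0.05 top panel [249. 245.] scene panel [551. 172.]
0.12 0 top panel [242. 161.] scene panel [530. 167.]
0.12 -0.05 top panel [263. 238.] scene panel [546. 123.]
```

Evidence for the tip position: the base projects correctly, and the gripper axis and knuckle silhouettes match the telemetry xy in both views. The visible tip looks about 30 mm higher than the reading, so I'll lower a little. That still clears the ridges if the reading is right, and overlaps the tab if it isn't. Then I'll creep up to the face.

drive_tool:
  deltas:
    - {"hand": 1, "linear": [0.3, 0.03, 0.17], "twist": 0}
    - {"hand": 1, "linear": [0.3, 0, 0.16], "twist": 0}
    - {"hand": 1, "linear": [0.2, 0, 0], "twist": 0}
    - {"hand": 1, "linear": [0, 0, 0], "twist": 0}

```text
clock: 6.1
position: [0.5199, -0.0509, 0.0374]
orientation: [-0.0, 0.63, 0.777, 0.0]
contact_force: [-0.1, -0.0, 1.5]
opening: 0.0001
finger_force: 0.0
```

drive_tool:
  deltas:
    - {"hand": 1, "linear": [0.15, 0, 0], "twist": 0}
    - {"hand": 1, "linear": [0.15, 0, 0], "twist": 0}
    - {"hand": 1, "linear": [0.15, 0, 0], "twist": 0}
    - {"hand": 1, "linear": [0.15, 0, 0], "twist": 0}
    - {"hand": 1, "linear": [0, 0, 0], "twist": 0}

```text
clock: 6.6
position: [0.5165, -0.0341, 0.0376]
orientation: [-0.0, 0.631, 0.776, 0.0]
contact_force: [0.2, 0.7, -0.7]
opening: 0.0001
finger_force: 0.0
```

Run:
```python
from st import *
st()
t=optics.camera("top"); s=optics.camera("scene")
for c in (t,s): print([np.round(m["centre"],4) for m in models.spot_in(c,"push_face")[:1]])
T=np.clip(255*(t["img"][140:280,270:430,::-1]/255.)**.45,0,255).astype(np.uint8)
S=np.clip(255*(s["img"][100:240,230:390,::-1]/255.)**.5,0,255).astype(np.uint8)
cv2.imwrite("pics/p4.png",cv2.resize(np.hstack([T,S]),(800,350),interpolation=2))
```

```text
t 6.6 tcp [ 0.5165 -0.0341  0.0376] gauge xy [ 0.0008 -0.0952] toolx deg 101.82 zz -1.0 F [ 0.17  0.7  -0.7 ] open 0.0001
[array([0.4992, 0.0046, 0.0531])]
[array([ 0.5203, -0.0026,  0.0508])]
```

View pics/p4.png

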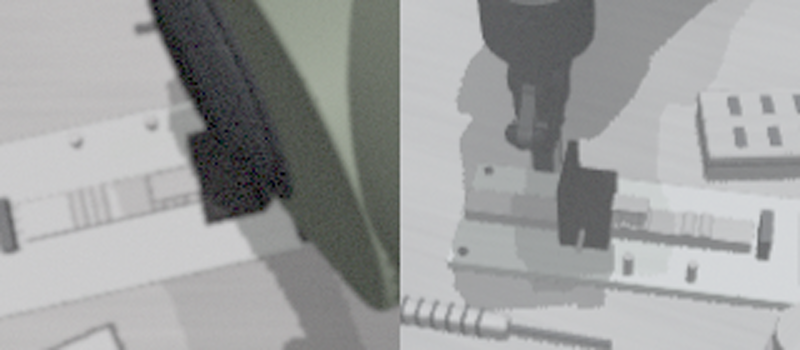

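The left panel (top view) shows the hand over the tab. The right panel (scene view) shows the fingertip at (545,170), against the tab. The pointer is at (580,240) and the first pin at (628,265), which puts the joint at about 0.037: contact made, cursor moving. From here joint ≈ TCP gauge y + 0.132.

drive_tool:
  deltas:
    - {"hand": 1, "linear": [0.2, 0, 0], "twist": 0}
    - {"hand": 1, "linear": [0.2, 0, 0], "twist": 0}
    - {"hand": 1, "linear": [0.2, 0, 0], "twist": 0}
    - {"hand": 1, "linear": [0.1, 0, 0], "twist": 0}
    - {"hand": 1, "linear": [0, 0, 0], "twist": 0}

```text
clock: 7.3
position: [0.5121, -0.0132, 0.0375]
orientation: [-0.0, 0.63, 0.776, 0.0]
contact_force: [-0.1, -0.6, -0.1]
opening: -0.0
finger_force: 0.0
```

drive_tool:
  deltas:
    - {"hand": 1, "linear": [0.08, 0, 0], "twist": 0}

```text
clock: 7.4
position: [0.5117, -0.0116, 0.0375]
orientation: [-0.0, 0.631, 0.776, 0.0]
contact_force: [1.4, -3.4, 0.7]
opening: -0.0001
finger_force: 1.3
```

drive_tool:
  deltas:
    - {"hand": 1, "linear": [0.08, 0, 0], "twist": 0}

```text
clock: 7.5
position: [0.5113, -0.0095, 0.0375]
orientation: [0.0, 0.631, 0.776, -0.0]
contact_force: [1.0, -3.6, 0.4]
opening: 0.0002
finger_force: 1.5
```

drive_tool:
  deltas:
    - {"hand": 1, "linear": [0.08, 0, 0], "twist": 0}

```text
clock: 7.6
position: [0.5109, -0.0078, 0.0376]
orientation: [0.0, 0.631, 0.776, -0.0]
contact_force: [1.5, -10.7, 2.1]
opening: -0.0002
finger_force: 4.5
```

drive_tool:
  deltas:
    - {"hand": 1, "linear": [0.08, 0, 0], "twist": 0}

```text
clock: 7.7
position: [0.5105, -0.0058, 0.0376]
orientation: [0.001, 0.631, 0.776, -0.0]
contact_force: [1.8, -6.7, 0.5]
opening: 0.0003
finger_force: 3.1
```

drive_tool:
  deltas:
    - {"hand": 1, "linear": [0.08, 0, 0], "twist": 0}

```text
clock: 7.8
position: [0.5099, -0.0031, 0.0376]
orientation: [0.0, 0.631, 0.776, -0.0]
contact_force: [0.4, -4.5, 2.0]
opening: 0.0003
finger_force: 2.0
```

```bash
python3 st.py
```

```text
t 7.8 tcp [ 0.5099 -0.0031  0.0376] gauge xy [ 0.0006 -0.0635] toolx deg 101.73 zz -1.0 F [ 0.36 -4.53  2.01] open 0.0003
```

The first ridge was felt where predicted, at gauge y ≈ −0.064. Continuing through the notch in small steps.

drive_tool:
  deltas:
    - {"hand": 1, "linear": [0.08, 0, 0], "twist": 0}

```text
clock: 7.9
position: [0.5093, -0.0001, 0.0376]
orientation: [0.0, 0.631, 0.776, -0.0]
contact_force: [0.3, -1.0, 1.2]
opening: -0.0002
finger_force: 0.9
```

drive_tool:
  deltas:
    - {"hand": 1, "linear": [0.08, 0, 0], "twist": 0}

```text
clock: 8.0
position: [0.5087, 0.0028, 0.0375]
orientation: [-0.0, 0.631, 0.776, 0.0]
contact_force: [-0.4, 0.3, 0.4]
opening: 0.0002
finger_force: 0.0
```

drive_tool:
  deltas:
    - {"hand": 1, "linear": [0.08, 0, 0], "twist": 0}

```text
clock: 8.1
position: [0.5082, 0.0052, 0.0375]
orientation: [-0.0, 0.631, 0.776, 0.0]
contact_force: [0.5, 0.0, 0.3]
opening: 0.0003
finger_force: 0.7
```

drive_tool:
  deltas:
    - {"hand": 1, "linear": [0.08, 0, 0], "twist": 0}

```text
clock: 8.2
position: [0.5079, 0.0064, 0.0375]
orientation: [0.0, 0.631, 0.776, -0.0]
contact_force: [1.6, -9.6, 1.7]
opening: 0.0003
finger_force: 3.8
```

drive_tool:
  deltas:
    - {"hand": 1, "linear": [0.08, 0, 0], "twist": 0}

```text
clock: 8.3
position: [0.5075, 0.0085, 0.0375]
orientation: [0.0, 0.631, 0.776, -0.0]
contact_force: [2.2, -7.3, 0.9]
opening: 0.0001
finger_force: 2.7
```

drive_tool:
  deltas:
    - {"hand": 1, "linear": [0.08, 0, 0], "twist": 0}

```text
clock: 8.4
position: [0.5069, 0.0112, 0.0375]
orientation: [0.0, 0.631, 0.776, -0.0]
contact_force: [0.8, -4.2, 1.6]
opening: -0.0002
finger_force: 1.6
```

drive_tool:
  deltas:
    - {"hand": 1, "linear": [0.08, 0, 0], "twist": 0}

```text
clock: 8.5
position: [0.5063, 0.0142, 0.0375]
orientation: [-0.0, 0.631, 0.776, -0.0]
contact_force: [-0.7, -0.6, 1.9]
opening: -0.0003
finger_force: 0.5
```

drive_tool:
  deltas:
    - {"hand": 1, "linear": [0.08, 0, 0], "twist": 0}

```text
clock: 8.6
position: [0.5057, 0.0169, 0.0375]
orientation: [-0.0, 0.631, 0.776, 0.0]
contact_force: [-0.1, 0.8, 0.3]
opening: -0.0003
finger_force: 0.0
```

```bash
python3 st.py
```

```text
t 8.6 tcp [0.5057 0.0169 0.0375] gauge xy [ 0.0005 -0.0431] toolx deg 101.8 zz -1.0 F [-0.13  0.85  0.31] open -0.0003
```

First notch passed (joint ≈ 0.09). The second ridge should start near world y 0.035 and release near 0.049, with the notch centre at about 0.054.

drive_tool:
  deltas:
    - {"hand": 1, "linear": [0.15, 0, 0], "twist": 0}
    - {"hand": 1, "linear": [0.15, 0, 0], "twist": 0}
    - {"hand": 1, "linear": [0.15, 0, 0], "twist": 0}
    - {"hand": 1, "linear": [0.1, 0, 0], "twist": 0}
    - {"hand": 1, "linear": [0, 0, 0], "twist": 0}

```text
clock: 9.1
position: [0.5024, 0.0333, 0.0375]
orientation: [-0.0, 0.63, 0.776, 0.0]
contact_force: [0.6, 0.1, 1.0]
opening: 0.0002
finger_force: 0.0
```

drive_tool:
  deltas:
    - {"hand": 1, "linear": [0.08, 0, 0], "twist": 0}

```text
clock: 9.2
position: [0.502, 0.0349, 0.0375]
orientation: [-0.0, 0.631, 0.776, 0.0]
contact_force: [1.5, -2.4, 0.3]
opening: 0.0002
finger_force: 1.2
```

drive_tool:
  deltas:
    - {"hand": 1, "linear": [0.08, 0, 0], "twist": 0}

```text
clock: 9.3
position: [0.5015, 0.0371, 0.0375]
orientation: [0.0, 0.631, 0.776, -0.0]
contact_force: [0.4, -3.8, 0.1]
opening: -0.0003
finger_force: 1.1
```

drive_tool:
  deltas:
    - {"hand": 1, "linear": [0.08, 0, 0], "twist": 0}

```text
clock: 9.4
position: [0.501, 0.0395, 0.0375]
orientation: [0.0, 0.631, 0.776, -0.0]
contact_force: [0.2, -3.8, 0.1]
opening: 0.0001
finger_force: 1.5
```

drive_tool:
  deltas:
    - {"hand": 1, "linear": [0.08, 0, 0], "twist": 0}

```text
clock: 9.5
position: [0.5006, 0.0412, 0.0375]
orientation: [0.0, 0.631, 0.776, -0.0]
contact_force: [3.7, -11.3, 1.4]
opening: -0.0002
finger_force: 4.2
```

drive_tool:
  deltas:
    - {"hand": 1, "linear": [0.08, 0, 0], "twist": 0}

```text
clock: 9.6
position: [0.5002, 0.0434, 0.0375]
orientation: [0.0, 0.631, 0.776, -0.0]
contact_force: [1.5, -7.1, 1.6]
opening: 0.0003
finger_force: 2.9
```

drive_tool:
  deltas:
    - {"hand": 1, "linear": [0.08, 0, 0], "twist": 0}

```text
clock: 9.7
position: [0.4996, 0.0462, 0.0375]
orientation: [0.0, 0.631, 0.776, -0.0]
contact_force: [1.2, -4.6, 0.5]
opening: 0.0001
finger_force: 1.7
```

drive_tool:
  deltas:
    - {"hand": 1, "linear": [0.08, 0, 0], "twist": 0}

```text
clock: 9.8
position: [0.499, 0.0491, 0.0375]
orientation: [0.0, 0.631, 0.776, 0.0]
contact_force: [-0.3, -0.3, 0.6]
opening: -0.0002
finger_force: 0.6
```

One more 2 mm step, since it was force-free at the same point in the first notch. Then settle, back off and look.

drive_tool:
  deltas:
    - {"hand": 1, "linear": [0.07, 0, 0], "twist": 0}
    - {"hand": 1, "linear": [0, 0, 0], "twist": 0}
    - {"hand": 1, "linear": [0, 0, 0], "twist": 0}

```text
clock: 10.1
position: [0.4986, 0.0513, 0.0375]
orientation: [-0.0, 0.631, 0.776, 0.0]
contact_force: [-0.9, 0.2, 0.4]
opening: 0.0002
finger_force: 0.0
```

drive_tool:
  deltas:
    - {"hand": 1, "linear": [-0.3, 0, 0], "twist": 0}
    - {"hand": 1, "linear": [-1, 0, 0], "twist": 0}
    - {"hand": 1, "linear": [-1, 0, 0], "twist": 0}
    - {"hand": 1, "linear": [-0.5, 0, -0.8], "twist": 0}
    - {"hand": 1, "linear": [-0.5, 0, -0.8], "twist": 0}
    - {"hand": 1, "linear": [-1, 0, -1], "twist": 0}
    - {"hand": 1, "linear": [-1, 0, -1], "twist": 0}
    - {"hand": 1, "linear": [-1, 0, -1], "twist": 0}
    - {"hand": 1, "linear": [-1, 0, 0], "twist": 0}
    - {"hand": 1, "linear": [0, 0, 0], "twist": 0}

```text
clock: 11.1
position: [0.5433, -0.1687, 0.1759]
orientation: [0.001, 0.633, 0.774, -0.0]
contact_force: [-0.8, 0.5, -0.3]
opening: 0.0
finger_force: 0.0
```

Run:
```python
from st import *
st()
t=optics.camera("top"); s=optics.camera("scene")
T=np.clip(255*(t["img"][150:290,240:400,::-1]/255.)**.55,0,255).astype(np.uint8)
S=np.clip(255*(s["img"][130:270,270:430,::-1]/255.)**.6,0,255).astype(np.uint8)
cv2.imwrite("pics/p5.png",cv2.resize(np.hstack([T,S]),(800,350),interpolation=2))
```

```text
t 11.1 tcp [ 0.5433 -0.1687  0.1759] gauge xy [-0.     -0.2324] toolx deg 101.45 zz -1.0 F [-0.76  0.48 -0.31] open 0.0
```

View pics/p5.png

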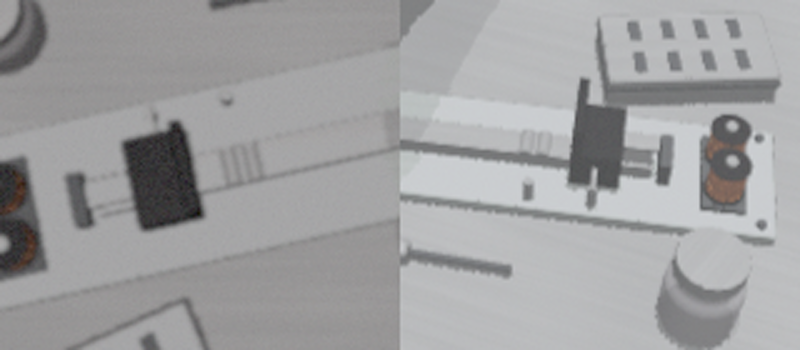

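The pointer stands over the second pin in both views: about (154,115) in the top panel and (592,190) in the scene panel. The hand is clear, so I'm handing in.

```bash
python3 -c "
from station import ctrl
print(ctrl.close_job())"
```

```text
the job is handed in; nothing more can be done
None
```

The cursor was pushed through the first notch and rests in the second, with its pointer over the second pin in both cameras. The measured tool force peaked at about 12 N, the hand is clear, and the job was handed in at about 11 s; no verdict came back.

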